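Unlock and lift off the pulp mixer's bayonet lid

ROBOT

A 6-joint arm with a two-finger parallel gripper is mounted at the origin on the work surface. World frame = base frame: x ahead of the robot, y to its left, z up, the work surface at z = 0. Lengths are in m, angles in rad, forces in N, time in s.
With the tool pointing down it reaches from about 0.375 to 0.9 m from the base axis. Payload 3.1 kg.
Tool frame: the origin (TCP) lies at the very end of the fingers, on their centre line; the grasp point (between the pads) lies 19 mm behind it; y points along the fingers, z is the direction in which the jaws open and shut, and the axes are right-handed (so a half turn about y gives the same grasp; the last joint's range is limited). The gripper opens to 87 mm and grips with 3 to 60 N. Pads are 19 mm wide; open, the fingers measure 117 mm over their backs; the gripper's body (75 mm by 190 mm) begins 51 mm behind the grasp point.
Start: joints at [-1.423, 0.527, 1.433, -0, 1.181, -0.178], TCP at [0.2, -0.592, 0.223] pointing down, gripper open.
Joint ranges: [-3.08, 3.08], [-0.75, 2.2], [0.22, 2.44], [-1.43, 4.57], [0, 2.65], [-2.85, 2.85]. Speed limits (rad/s): [2.79, 2.79, 3.14, 3.14, 3.14, 3.14].

INTERFACE

Orientations are given as a rotation vector (axis times angle).
In Python, from bench import get_obs, vision, arm gives the robot as it stands.
- The arm moves only by the tool drive_tool, never from a script. Its argument "targets" is a list of rows, each a list of 7 numbers: the shift along the tool's x, y, z in cm, then the turn, a rotation vector about the tool's x, y, z in units of 5 degrees (1.0 is 5 degrees), then the closure, from 0 (fully open) to 1 (shut). In form: [[tx, ty, tz, rx, ry, rz, hand], ...]. A call has 1 to 20 rows; each row shifts and turns the pose as measured when the row begins, along the tool's axes as they then stand; what a row does not reach is not made up. A row lasts 1/10 s, in which the tool goes at most 50 mm and 8.59 degrees, less where a joint would pass 70% of its speed; a pose out of reach is approached as far as the arm can. A call with a gripper value outside its range is refused whole. The fingers move at their own pace and stop on an object; "grip_force" is the grip in N (left out, the last holds). Time passes only in rows, so rows that do not move let the fingers close. It gives the time, the measured TCP pose, the force and the opening at its end, in the units of the state.
- get_obs(): the state, without advancing time (a new reading comes with each control period).
- vision.read_camera(name): name is "side" or "top"; returns a dict with "img" (420x560x3 uint8, blue, green, red), "vertical_fov" (degrees; the focal length in pixels is half the picture's height over the tangent of half this angle, whatever the lens; pixels are square), "cx", "cy" (the principal point, pixels), "R" (3x3) and "t" (3): a world point X has camera coordinates R X + t. Camera axes: x right, y down, z forward; pixel columns grow to the right and rows downward; lengths in m; the calibration is good to about 2 mm. A picture is of the moment at which its call begins. There is no depth.
- arm.finish_job(): hands the job in, once; it reports no verdict.
The state is a dict: "t": time; "qpos": joint angles; "qvel": joint speeds; "tau": joint torques, N m; "tool_pos": TCP position; "tool_rot": TCP orientation; "wrist_force": force on the tool from outside, world axes, zero at the start; "wrist_torque": the same for the moment, N m; "grip_width": finger opening in m.
Only numpy, scipy, OpenCV 4.12 (cv2) and the standard library are available. Lean on these libraries where they do the work, as an engineer would, in place of code of your own. Each camera call takes 0.05 s, during which the arm holds its last target.

TASK

Open the paper-pulp mixer so that it can be loaded: turn its lid anticlockwise by the grip bar until the lugs stand in the collar's slots, lift it straight up out of the collar, and lay it flat, grip up, inside the steel tray. Do not drop the lid, and leave the other things on the table where they are.

Things in the scene. Friction and masses are not known exactly. Their poses are not given: they have to be found in the camera images.
- mixer: paper-pulp mixer, fixed: white motor base 200 x 170 mm, 86 mm high, with a clear bowl under a grey collar, 152 mm across. Origin under the base's centre, on the upright axis of bowl, collar and lid; z up; the dial looks along -x; the bowl's grey handle reaches 119 mm out along +x, below the collar
- collar (a point): centre of the collar's flat top, 177 mm above the mixer's origin. The lip, 6 mm thick, opening 116 mm across, has three slots 34 mm wide, 120 degrees apart. Between them it holds the lid's lugs down; they slide on a ledge 14 mm below this point, with 3 mm of play upwards and 2.5 mm sideways. A fixed stop at each slot's far edge ends the anticlockwise turn (seen from above) with the lug in its slot
- slot_mark (a point): middle of the slot with a yellow mark beside it on the collar: 60 mm from the mixer's axis along the mixer's -x, at the height of the collar's top. A lug has 7 mm of play to either side of the slot's middle
- lid: dark teal lid, loose, 0.2 kg: disc 110 mm across, 16 mm thick, with three lugs 20 mm wide, 5 mm thick at its lower edge (131 mm across the lugs); on top, across the middle along x, a grip bar 70 mm long, 15 mm thick, 16 to 46 mm above the origin. Origin under its centre, z up, x to the marked lug. Starts locked, 0.55 to 1.05 rad clockwise of the slots; turns freely but for friction
- lug_mark (a point): middle of the marked lug's top: 60 mm from the lid's origin along its x, 5 mm up; it stands at the marked slot when the lid can be lifted. A yellow stripe on the lid's top points to it
- tray: shallow steel tray, loose, 0.9 kg, 230 (x) x 200 (y) x 22 mm, walls and floor 5 mm thick; origin under its centre, z up
- figure: white wooden angel figure, 170 mm tall on a round 64 mm foot; origin under the foot's centre. Bystander, loose
- scissors: scissors with black handles lying flat, 170 mm long, 75 mm across the handles; origin near the pivot, x towards the points. Bystander, loose
- tape: roll of beige tape lying flat, 64 mm across, 24 mm high; origin under its centre. Bystander, loose
- brush_cup: clear cup with three brushes, 75 mm across, 175 mm tall; origin under its centre. Bystander, loose
- paint_jar: white paint jar with a blue cap, 66 mm across, 75 mm tall; origin under its centre. Bystander, loose
- bowl: small blue bowl, 90 mm across, 40 mm high; origin under its centre. Bystander, loose
- glue: white glue bottle with an orange cap, 48 mm across, 140 mm tall; origin under its centre. Bystander, loose
- phone: black telephone lying flat, 150 x 72 x 9 mm; origin under its centre, x along its length. Bystander, loose
There are look-alikes about, which are no part of the job. Leave any green or purple look-alike of the lid alone.

How it is judged:
On the way, in this order (a step that is already met when the one before it is completed fails the run):
1. the lid, still seated in the collar, is turned so that the marked lug stands in the marked slot (horizontal distance between lug_mark and slot_mark below 0.012 m and z of lid in the frame of mixer below 0.168 m).
2. the lid is lifted clear above the collar, upright and still over the bowl (z of lid in the frame of mixer above 0.182 m and horizontal distance between lid and mixer below 0.04 m and angle between lid's own z axis and vertical below 0.35 rad).
At the end, for the whole second after the job is handed in: the lid lies at rest, released, flat on the tray's floor inside its walls (within 5 mm of the floor, tilt under 0.06 rad, grip up), and the tray stands flat on the table (z of lid in the frame of tray between 0 and 0.01 m and horizontal distance between lid and tray below 0.07 m and angle between lid's own z axis and vertical below 0.06 rad and angle between tray's own z axis and vertical below 0.05 rad and height (world z) of tray below 0.008 m and linear speed of lid below 0.02 m/s and contact force between lid and the fingers below 0.1 N); the robot touches nothing.
It fails at once if the lid is dropped: it falls freely, faster than 0.7 m/s (a fall of about 25 mm) (contact force between lid and the fingers below 0.1 N and linear speed of lid above 0.7 m/s).
It fails at once if a bystander is shoved more than 40 mm (distance of any of figure, scissors, tape, brush_cup, paint_jar, bowl, glue, phone from where it was at the start of the episode above 0.04 m).
It fails at once if a standing bystander is knocked over (angle between any of figure, brush_cup, paint_jar, glue's own z axis and vertical above 0.6 rad).
It also fails if it takes over 45 s, if anything falls off the work surface, if the arm or the gripper's body presses on something with over 40 N, if the wrist force passes 120 N, or if a joint passes its speed limit or range.

## Working session

There is one attempt and no reset: what is moved stays moved. The work goes in short steps, Python scripts to look and compute and a tool call to move; the robot and the scene stay as the last step left them, time stands still between calls to the robot, and variables do not carry over. Pictures are saved under pics/ and viewed, and the job is handed in when it is done.

Besides the shell and the picture viewer there is one more tool, called by a JSON object that holds its "fn" and its "kwargs". drive_tool: Moves the arm, as the interface text tells. Its arguments: {"type":"object","properties":{"targets":{"type":"array"},"grip_force":{"type":"number"}},"required":["targets"]}

```bash
ls; mkdir -p pics; python3 - <<'E'
from bench import get_obs, vision, arm
import cv2
for n in("side","top"):
    c=vision.read_camera(n); cv2.imwrite(f"pics/{n}0.png",c["img"]); print(n,c["vertical_fov"],c["cx"],c["cy"],c["R"],c["t"])
o=get_obs();print(o)
E
```

```text
pics
side 45.59534268428612 280.8960837983615 206.8415117152982 [[-0.8118908  -0.58366546 -0.01295983]
 [-0.31474834  0.45630203 -0.83229919]
 [ 0.49169789 -0.67165697 -0.55417516]] [0.43169981 0.24958739 1.05532925]
top 48.25423270264019 292.9242581607774 200.90246456451365 [[ 0.018517   -0.99948438  0.02623147]
 [-0.99270114 -0.02150576 -0.1186674 ]
 [ 0.11917034 -0.02384265 -0.99258751]] [-0.02344073  0.51541608  1.31808447]
{'t': 0.1, 'qpos': array([-1.42350804e+00,  5.28384018e-01,  1.43373882e+00,  1.00049775e-05,
        1.18138057e+00, -1.78491944e-01]), 'qvel': array([-0.00039729, -0.00141028, -0.00335687, -0.00102426, -0.00127123,
        0.00036067]), 'tau': array([ 5.24294660e-05, -4.40985525e+01, -1.77150464e+01,  6.35485305e-02,
        5.34067419e-02, -4.85454143e-05]), 'tool_pos': array([ 0.19997088, -0.5914764 ,  0.22167407]), 'tool_rot': array([-0.33606575,  2.04711457, -2.04315519]), 'wrist_force': array([ 0.02350437, -0.82909721,  0.09109513]), 'wrist_torque': array([-0.02275445,  0.01242842,  0.04117785]), 'grip_width': 0.08705703110891198}
```

View pics/side0.png

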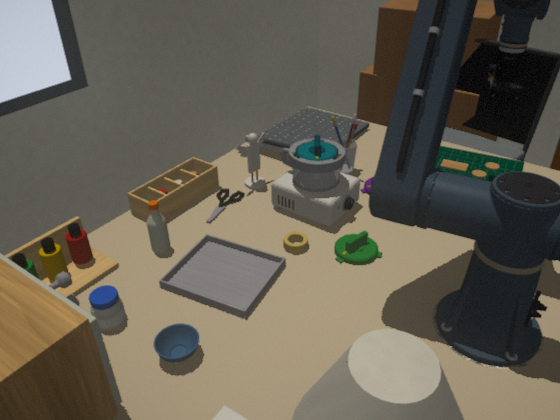

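View pics/top0.png

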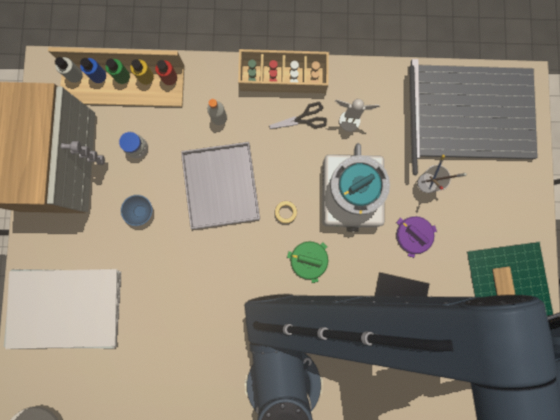

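The side picture shows the mixer with its teal lid near (317,155) and the tray near (225,272). In the top picture the lid is near (360,184), the tray near (221,187), and the bowl handle points up at (357,152). Next I zoom in.

```bash
python3 - <<'E'
import cv2,numpy as np
t=cv2.imread("pics/top0.png");s=cv2.imread("pics/side0.png")
cv2.imwrite("pics/tz.png",cv2.resize(t[135:245,310:410],None,fx=5.4,fy=5.4,interpolation=cv2.INTER_CUBIC))
cv2.imwrite("pics/sz.png",cv2.resize(s[120:230,260:370],None,fx=5.4,fy=5.4,interpolation=cv2.INTER_CUBIC))
cv2.imwrite("pics/trz.png",cv2.resize(t[135:240,170:270],None,fx=5.4,fy=5.4,interpolation=cv2.INTER_CUBIC))
E
```

```text
(no output)
```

View pics/tz.png

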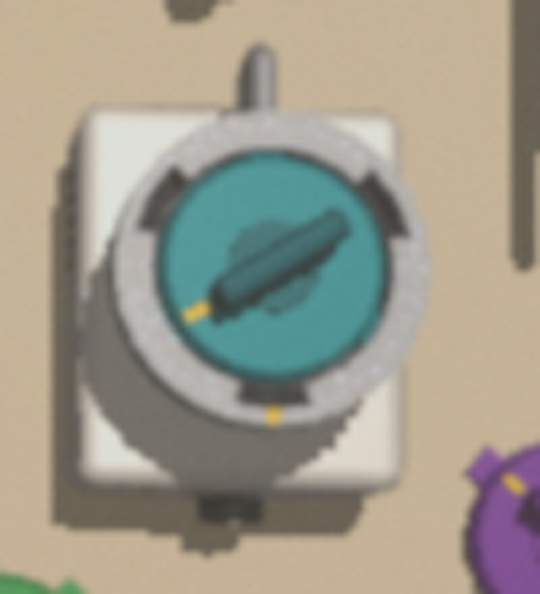

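View pics/sz.png

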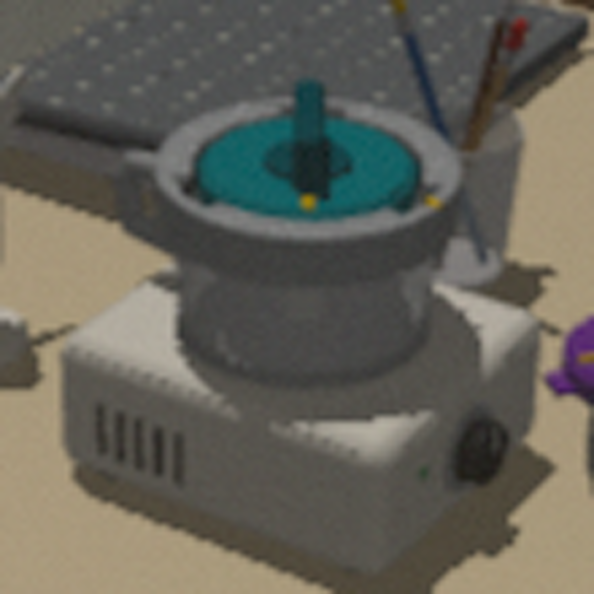

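View pics/trz.png

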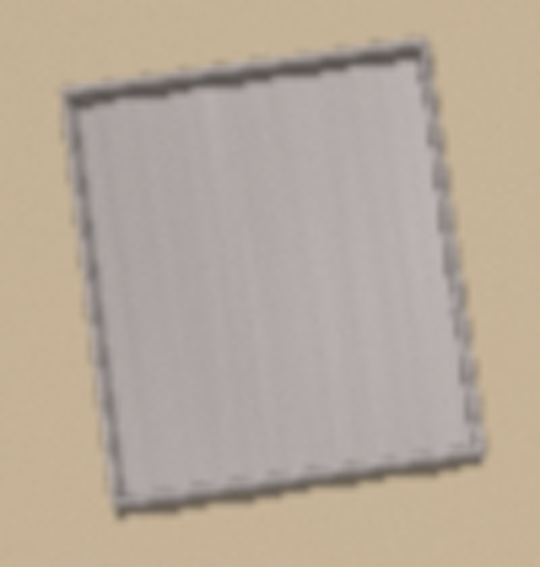

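```bash
cat > h.py <<'E'
import cv2,numpy as np
from bench import get_obs, vision, arm
from scipy.spatial.transform import Rotation as Ro
def ray(c,px,z):
    px=np.atleast_2d(px).astype(float); f=c["img"].shape[0]/2/np.tan(np.radians(c["vertical_fov"]/2))
    d=np.c_[(px[:,0]-c["cx"])/f,(px[:,1]-c["cy"])/f,np.ones(len(px))]@c["R"]
    o=-c["R"].T@c["t"]; return o+d*((z-o[2])/d[:,2])[:,None]
def hsv(c): return cv2.cvtColor(c["img"],cv2.COLOR_BGR2HSV)
def blobs(m,amin=4):
    n,l,s,ce=cv2.connectedComponentsWithStats(m.astype(np.uint8)*255)
    return [(s[i],ce[i],l==i) for i in range(1,n) if s[i][4]>=amin]
def proj(c,X):
    f=c["img"].shape[0]/2/np.tan(np.radians(c["vertical_fov"]/2)); p=c["R"]@X+c["t"]; return p[:2]/p[2]*f+[c["cx"],c["cy"]]
E
python3 - <<'E'
from h import *
for n in("top","side"):
    c=vision.read_camera(n);H=hsv(c)
    m=cv2.inRange(H,(82,90,40),(98,255,255))
    b=blobs(m,100); print(n,[(x[0],x[1]) for x in b])
    y=cv2.inRange(H,(18,130,110),(32,255,255))
    for s,ce,_ in blobs(y,2):
        print(' yel',s,ce,ray(c,ce,.179)[0].round(4),ray(c,ce,.177)[0].round(4))
    roi=(m*0); 
    for s,ce,mm in b:
        cs,_=cv2.findContours(mm.astype(np.uint8),cv2.RETR_EXTERNAL,cv2.CHAIN_APPROX_NONE)
        P=ray(c,cv2.convexHull(max(cs,key=len))[:,0],.179); 
        (cx,cy),r=cv2.minEnclosingCircle(P[:,:2].astype(np.float32)); 
        print(' lid',P.mean(0),cx,cy,r, cv2.fitEllipse((P[:,:2]*1e4).astype(np.float32)))
c=vision.read_camera("top")
E
```

```text
top [(array([ 340,  164,   41,   41, 1149], dtype=int32), array([360.61966928, 183.60400348]))]
 yel [130  59  18  17 128] [139.90625    68.0703125] [0.8405 0.3988 0.179 ] [0.8413 0.3994 0.177 ]
 yel [442 155   3   3   6] [442.83333333 156.16666667] [ 0.6241 -0.3988  0.179 ] [ 0.6246 -0.3995  0.177 ]
 yel [345 192   3   2   4] [346.  192.5] [ 0.5227 -0.1457  0.179 ] [ 0.523 -0.146  0.177]
 yel [360 211   1   2   2] [360.  211.5] [ 0.4744 -0.1819  0.179 ] [ 0.4746 -0.1822  0.177 ]
 yel [404 224   2   2   3] [404.66666667 224.33333333] [ 0.4438 -0.2968  0.179 ] [ 0.444  -0.2973  0.177 ]
 yel [293 255   4   2   7] [294.28571429 255.57142857] [ 0.3591 -0.0155  0.179 ] [ 0.3591 -0.0156  0.177 ]
 lid [ 0.54481987 -0.18067644  0.179     ] 0.5454902648925781 -0.18330922722816467 0.05425264686346054 ((5457.869140625, -1826.5780029296875), (1051.107177734375, 1066.0491943359375), 143.03457641601562)
side [(array([296, 135,  42,  26, 634], dtype=int32), array([316.58359621, 150.13091483]))]
 yel [332 116   2   2   4] [332.5 116.5] [ 0.6206 -0.3982  0.179 ] [ 0.6229 -0.4022  0.177 ]
 yel [316 15
[... 11279 characters left out ...]
.179 ] [0.5372 0.6824 0.177 ]
 yel [  0 368   2   3   4] [  0.5 369. ] [0.5506 0.6984 0.179 ] [0.5527 0.6979 0.177 ]
 yel [  8 370   5   4   8] [ 10.    371.625] [0.5342 0.6926 0.179 ] [0.5362 0.6921 0.177 ]
 yel [  0 372   3   4   6] [  0.5        373.66666667] [0.5424 0.703  0.179 ] [0.5444 0.7025 0.177 ]
 yel [  4 375   4   2   5] [  5.2 375.6] [0.5332 0.7008 0.179 ] [0.5352 0.7003 0.177 ]
 yel [  0 378   5   3   7] [  1.57142857 378.42857143] [0.5328 0.7066 0.179 ] [0.5348 0.7062 0.177 ]
 lid [ 0.53973538 -0.17661574  0.179     ] 0.5495712161064148 -0.19672811031341553 0.07667168229818344 ((5482.7080078125, -1909.346923828125), (1121.2867431640625, 1581.6566162109375), 35.86024475097656)
```

```bash
python3 - <<'E'
from h import *
c=vision.read_camera("top");o=get_obs()
M=Ro.from_rotvec(o["tool_rot"]).as_matrix();print("tool axes cols\n",M.round(3))
z=lambda u,v,x0,y0:(x0+(u+.5)/5.4-.5,y0+(v+.5)/5.4-.5)
P=ray(c,[z(*p,170,135) for p in((65,92),(428,42),(485,452),(118,505))],.022);print(P.round(4),P.mean(0),[np.linalg.norm(P[i]-P[i-1]).round(4) for i in range(4)])
d=P[0]-P[3];print("tray x deg",np.degrees(np.arctan2(d[1],d[0])))
B=ray(c,[z(*p,310,135) for p in((218,291),(342,214))],.209);print("bar",B.round(4),B.mean(0),np.linalg.norm(B[1]-B[0]),np.degrees(np.arctan2(*(B[0]-B[1])[[1,0]])))
C=ray(c,[z(*p,310,135) for p in((82,110),(398,115),(402,485),(80,485))],.086);print("base",C.round(4),C.mean(0))
for n,p in dict(cup=(430,182),fig=(352,115),glue=(216,112),jar=(131,144),tape=(286,212)).items():print(n,ray(c,p,.05)[0].round(3))
E
```

```text
tool axes cols
 [[-0.947 -0.     0.32 ]
 [-0.32   0.001 -0.947]
 [-0.    -1.    -0.001]]
[[0.6545 0.3138 0.022 ]
 [0.6869 0.1192 0.022 ]
 [0.4644 0.0823 0.022 ]
 [0.4322 0.2756 0.022 ]] [0.55949192 0.19771326 0.022     ] [np.float64(0.2255), np.float64(0.1973), np.float64(0.2256), np.float64(0.196)]
tray x deg 9.772443401514156
bar [[ 0.5289 -0.1515  0.209 ]
 [ 0.5666 -0.2095  0.209 ]] [ 0.54775018 -0.18045723  0.209     ] 0.06914720333686869 122.99948141911598
base [[ 0.6405 -0.0985  0.086 ]
 [ 0.6418 -0.263   0.086 ]
 [ 0.4494 -0.2642  0.086 ]
 [ 0.446  -0.0995  0.086 ]] [ 0.54443391 -0.18127955  0.086     ]
cup [ 0.577 -0.405  0.05 ]
fig [ 0.769 -0.18   0.05 ]
glue [0.767 0.214 0.05 ]
jar [0.667 0.452 0.05 ]
tape [0.481 0.006 0.05 ]
```

{"fn": "drive_tool", "kwargs": {"targets": [[0, -4, 0, 0, 0, 0, 0], [-3.8, 0, -2.3, 0, 0, 0, 0], [-3.8, 0, -2.3, 0, 0, 0, 0], [-3.8, 0, -2.3, 0, 0, 0, 0], [-3.8, 0, -2.3, 0, 0, 0, 0], [-3.8, 0, -2.3, 0, 0, 0, 0], [-3.8, 0, -2.3, 0, 0, 0, 0], [-3.8, 0, -2.3, 0, 0, 0, 0], [-3.8, 0, -2.3, 0, 0, 0, 0], [-3.8, 0, -2.3, 0, 0, 0, 0], [-3.8, 0, -2.3, 0, 0, 0, 0], [-3.8, 0, -2.3, 0, 0, 0, 0], [0, 0, 0, 0, 0, 0, 0]]}}

```text
t: 1.6
tool_pos: [0.5272, -0.2087, 0.2634]
tool_rot: [-0.325, 2.042, -2.052]
wrist_force: [0.0, -0.7, -0.6]
grip_width: 0.0867
```

{"fn": "drive_tool", "kwargs": {"targets": [[0, 0, 0, 0, -1.6, 0, 0], [0, 0, 0, 0, -1.6, 0, 0], [0, 0, 0, 0, -1.6, 0, 0], [0, 0, 0, 0, -1.6, 0, 0], [0, 0, 0, 0, -1.6, 0, 0], [0, 0, 0, 0, -1.6, 0, 0], [0, 0, 0, 0, -1.6, 0, 0], [0, 0, 0, 0, -1.6, 0, 0], [0, 0, 0, 0, -1.6, 0, 0], [0, 0, 0, 0, -1.6, 0, 0], [0, 0, 0, 0, -1.6, 0, 0], [0, 0, 0, 0, -1.6, 0, 0], [0, 0, 0, 0, -1.6, 0, 0], [0, 0, 0, 0, 0, 0, 0]]}}

```text
t: 3.0
tool_pos: [0.5214, -0.2139, 0.2625]
tool_rot: [-1.452, 0.727, -0.73]
wrist_force: [-0.2, 0.2, -0.3]
grip_width: 0.0869
```

```bash
cat >> h.py <<'E'
def want(x,y,z,yaw):
    o=get_obs();M=Ro.from_rotvec(o["tool_rot"]).as_matrix()
    a=np.radians(yaw);X=np.array([np.cos(a),np.sin(a),0]);Y=np.array([0,0,-1.]);D=np.c_[X,Y,np.cross(X,Y)]
    print("t",o["t"].__round__(2),"pos",o["tool_pos"].round(4),"yaw",np.degrees(np.arctan2(M[1,0],M[0,0])).round(2),"w",round(o["grip_width"],4),"F",o["wrist_force"].round(2),"T",o["wrist_torque"].round(2),"q6",o["qpos"][5].round(2))
    print("shift cm",(M.T@(np.array([x,y,z])-o["tool_pos"])*100).round(2),"turn",(np.degrees(Ro.from_matrix(M.T@D).as_rotvec())/5).round(2))
E
python3 -c "
from h import *
want(.546,-.182,.24,-57)"
```

```text
t 3.0 pos [ 0.5214 -0.2139  0.2625] yaw -53.46 w 0.0869 F [-0.21  0.19 -0.27] T [ 0.05 -0.14 -0.01] q6 -1.22
shift cm [-1.11  2.23  3.89] turn [0.06 0.71 0.05]
```

{"fn": "drive_tool", "kwargs": {"targets": [[-0.5, 0, 2, 0, 0.7, 0, 0], [-0.5, 0, 1.9, 0, 0, 0, 0], [0, 1, 0, 0, 0, 0, 0], [0, 1.2, 0, 0, 0, 0, 0], [0, 0, 0, 0, 0, 0, 0]]}}

```text
t: 3.5
tool_pos: [0.5459, -0.1859, 0.2383]
tool_rot: [-1.431, 0.789, -0.79]
wrist_force: [-0.1, 0.8, 0.1]
grip_width: 0.087
```

```bash
python3 -c "
from h import *
want(.546,-.182,.186,-57)
c=vision.read_camera('top');cv2.imwrite('pics/t1.png',cv2.resize(c['img'][120:240,290:420],None,fx=4.5,fy=4.5,interpolation=cv2.INTER_CUBIC))
c=vision.read_camera('side');cv2.imwrite('pics/s1.png',cv2.resize(c['img'][80:220,250:390],None,fx=4.2,fy=4.2,interpolation=cv2.INTER_CUBIC))"
```

```text
t 3.5 pos [ 0.5459 -0.1859  0.2383] yaw -58.0 w 0.087 F [-0.1   0.83  0.15] T [-0.   -0.07  0.01] q6 -1.07
shift cm [-0.35  5.22  0.25] turn [ 0.08 -0.2   0.05]
```

View pics/t1.png

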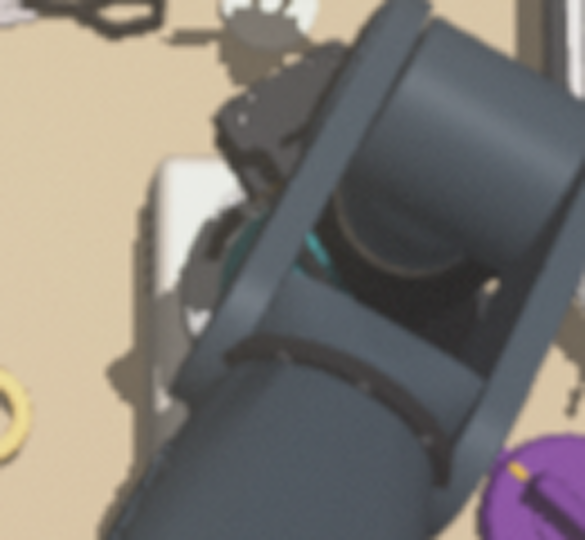

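View pics/s1.png

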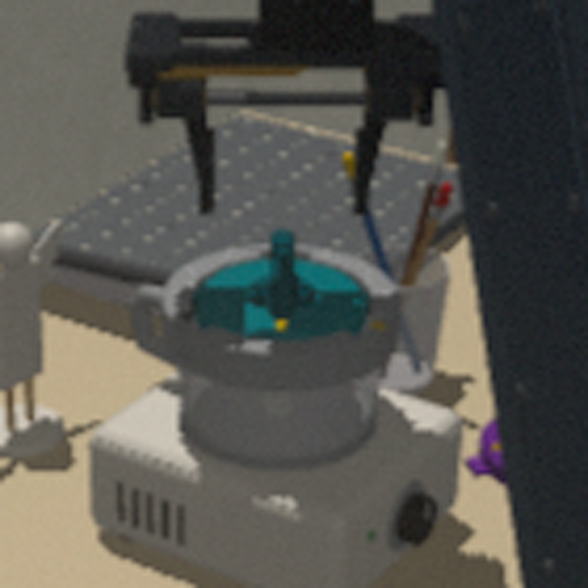

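The top view is mostly blocked by the arm. In the side view (zoomed) the two fingers at (207,205) and (360,210) straddle the teal bar at (283,250) evenly. I go down and close.

{"fn": "drive_tool", "kwargs": {"targets": [[-0.3, 1, 0.2, 0, -0.2, 0, 0], [0, 1.5, 0, 0, 0, 0, 0], [0, 1.5, 0, 0, 0, 0, 0], [0, 1.0, 0, 0, 0, 0, 0], [0, 0.2, 0, 0, 0, 0, 0], [0, 0, 0, 0, 0, 0, 0]]}}

```text
t: 4.2
tool_pos: [0.5463, -0.1846, 0.1853]
tool_rot: [-1.437, 0.772, -0.781]
wrist_force: [1.4, 0.4, 0.1]
grip_width: 0.0871
```

```bash
python3 -c "
from h import *
want(.546,-.182,.186,-57)"
```

```text
t 4.2 pos [ 0.5463 -0.1846  0.1853] yaw -57.0 w 0.0871 F [1.42 0.42 0.07] T [ 0.01 -0.12  0.01] q6 -1.09
shift cm [-0.24 -0.08  0.11] turn [ 0.06 -0.    0.1 ]
```

{"fn": "drive_tool", "kwargs": {"targets": [[-0.2, 0, 0.1, 0, 0, 0, 0.6], [0, 0, 0, 0, 0, 0, 1], [0, 0, 0, 0, 0, 0, 1], [0, 0, 0, 0, 0, 0, 1], [0, 0, 0, 0, 0, 0, 1], [0, 0, 0, 0, 0, 0, 1], [0, 0, 0, 0, 0, 0, 1], [0, 0, 0, 0, 0, 0, 1]], "grip_force": 20}}

```text
t: 5.0
tool_pos: [0.5476, -0.1829, 0.1878]
tool_rot: [-1.437, 0.768, -0.785]
wrist_force: [0.6, 0.3, 0.5]
grip_width: 0.0311
```

```bash
python3 -c "
from h import *
want(.546,-.182,.186,-57)"
```

```text
t 5.0 pos [ 0.5476 -0.1829  0.1878] yaw -56.98 w 0.0311 F [0.6  0.32 0.5 ] T [-0.01 -0.14  0.01] q6 -1.08
shift cm [-0.16  0.18 -0.08] turn [0.03 0.   0.15]
```

{"fn": "drive_tool", "kwargs": {"targets": [[0, 0.2, 0, 0, 0, 0, 1], [0, 0, 0, 0, 0, 0, 1], [0, 0, 0, 0, 0, 0, 1], [0, 0, 0, 0, 0, 0, 1], [0, 0, 0, 0, 0, 0, 1]]}}

```text
t: 5.5
tool_pos: [0.5469, -0.1833, 0.1856]
tool_rot: [-1.438, 0.768, -0.784]
wrist_force: [-1.3, -0.0, 1.0]
grip_width: 0.0149
```

```bash
python3 -c "
from h import *
want(.546,-.182,.186,-57)"
```

```text
t 5.5 pos [ 0.5469 -0.1833  0.1856] yaw -56.97 w 0.0149 F [-1.31 -0.05  1.01] T [ 0.02 -0.07  0.02] q6 -1.08
shift cm [-0.15 -0.04 -0.01] turn [0.05 0.01 0.15]
```

{"fn": "drive_tool", "kwargs": {"targets": [[0, 0, 0, 0, -0.8, 0, 1], [0, 0, 0, 0, -0.8, 0, 1], [0, 0, 0, 0, -0.8, 0, 1], [0, 0, 0, 0, -0.8, 0, 1], [0, 0, 0, 0, 0, 0, 1]], "grip_force": 30}}

```text
t: 6.0
tool_pos: [0.5471, -0.1859, 0.1859]
tool_rot: [-1.514, 0.546, -0.562]
wrist_force: [-1.3, 0.5, 0.3]
grip_width: 0.0149
```

```bash
python3 -c "
from h import *
want(.5465,-.183,.186,0)"
```

```text
t 6.0 pos [ 0.5471 -0.1859  0.1859] yaw -40.5 w 0.0149 F [-1.26  0.47  0.26] T [ 0.19 -0.16 -0.01] q6 -1.37
shift cm [-0.23 -0.02  0.18] turn [ 0.17 -8.1   0.12]
```

{"fn": "drive_tool", "kwargs": {"targets": [[-0.1, 0, 0.1, 0.1, -0.8, 0.1, 1], [-0.1, 0, 0.1, 0, -0.8, 0, 1], [-0.1, 0, 0.1, 0, -0.8, 0, 1], [0, 0, 0, 0, -0.8, 0, 1], [0, 0, 0, 0, -0.8, 0, 1], [0, 0, 0, 0, 0, 0, 1]]}}

```text
t: 6.6
tool_pos: [0.5474, -0.1858, 0.1859]
tool_rot: [-1.564, 0.274, -0.286]
wrist_force: [-1.2, 0.2, 2.1]
grip_width: 0.0148
```

```bash
python3 -c "
from h import *
want(.5465,-.183,.186,0)"
```

```text
t 6.6 pos [ 0.5474 -0.1858  0.1859] yaw -20.41 w 0.0148 F [-1.17  0.24  2.05] T [ 0.18 -0.07  0.05] q6 -1.73
shift cm [-0.18 -0.01  0.23] turn [ 0.13 -4.08  0.09]
```

{"fn": "drive_tool", "kwargs": {"targets": [[-0.1, 0, 0.1, 0.1, -0.8, 0.1, 1], [-0.1, 0, 0.1, 0, -0.8, 0, 1], [0, 0, 0.1, 0, -0.8, 0, 1], [0, 0, 0.1, 0, -0.8, 0, 1], [0, 0, 0.1, 0, -0.8, 0, 1], [0, 0, 0, 0, 0, 0, 1]]}}

```text
t: 7.2
tool_pos: [0.5476, -0.1849, 0.1862]
tool_rot: [-1.581, 0.007, -0.011]
wrist_force: [-1.5, 0.6, 1.9]
grip_width: 0.0148
```

```bash
python3 -c "
from h import *
want(.5465,-.183,.186,0)
for n in('top','side'):
  c=vision.read_camera(n);i=c['img'];i=i[120:240,290:420] if n=='top' else i[80:220,250:390]
  cv2.imwrite(f'pics/{n}2.png',cv2.resize(i,None,fx=4.2,fy=4.2,interpolation=cv2.INTER_CUBIC))"
```

```text
t 7.2 pos [ 0.5476 -0.1849  0.1862] yaw -0.64 w 0.0148 F [-1.48  0.57  1.92] T [ 0.24 -0.06  0.03] q6 -2.07
shift cm [-0.12  0.02  0.19] turn [ 0.11 -0.13  0.03]
```

View pics/side2.png

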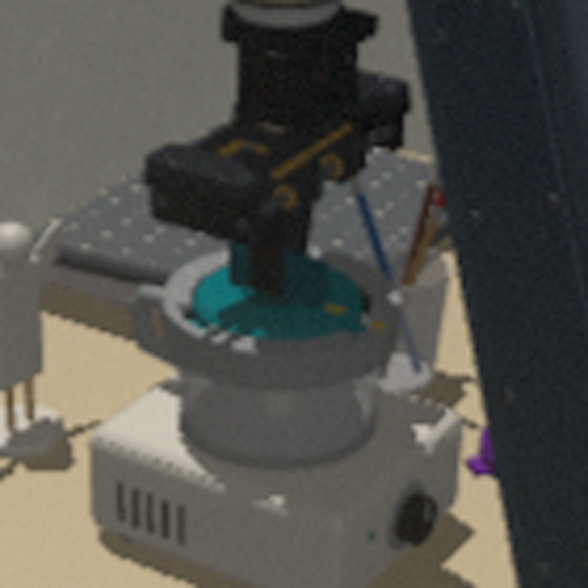

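View pics/top2.png

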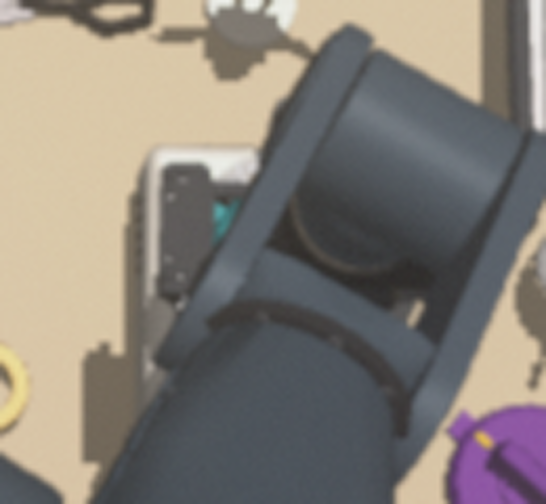

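Side view: the stripe is at zoomed (335,310), its lug shows in the slot at (355,322), and the collar mark is at (380,325), all in line. I check this with rays.

```bash
python3 -c "
from h import *
c=vision.read_camera('side')
print(ray(c,(250+335/4.2-.4,80+310/4.2-.4),.179),ray(c,(250+380/4.2-.4,80+325/4.2-.4),.177))
y=cv2.inRange(hsv(c),(18,110,80),(34,255,255))
for s,ce,_ in blobs(y,2):
  if 315<ce[0]<350 and 140<ce[1]<170: print(ce,ray(c,ce,.179)[0].round(4))
want(.5465,-.183,.23,0)"
```

```text
[[ 0.50299804 -0.1846426   0.179     ]] [[ 0.47123867 -0.18650246  0.177     ]]
[339.5 157. ] [ 0.4706 -0.1822  0.179 ]
t 7.35 pos [ 0.5476 -0.1849  0.1862] yaw -0.62 w 0.0148 F [-1.89 -2.15  1.05] T [-0.08  0.03  0.02] q6 -2.07
shift cm [-0.1  -4.38  0.14] turn [ 0.12 -0.12  0.03]
```

{"fn": "drive_tool", "kwargs": {"targets": [[0, -0.5, 0.1, 0, 0, 0, 1], [0, -0.7, 0, 0, 0, 0, 1], [0, -0.7, 0, 0, 0, 0, 1], [0, -0.7, 0, 0, 0, 0, 1], [0, 0, 0, 0, 0, 0, 1]]}}

```text
t: 7.85
tool_pos: [0.5472, -0.1819, 0.2128]
tool_rot: [-1.578, 0.01, -0.011]
wrist_force: [0.2, 0.4, -2.6]
grip_width: 0.0145
```

```bash
python3 -c "
from h import *
want(.5465,-.183,.25,0)
for n in('side',):
  c=vision.read_camera(n);i=c['img'];i=i[80:220,250:390]
  cv2.imwrite(f'pics/{n}3.png',cv2.resize(i,None,fx=4.2,fy=4.2,interpolation=cv2.INTER_CUBIC))"
```

```text
t 7.85 pos [ 0.5472 -0.1819  0.2128] yaw -0.77 w 0.0145 F [ 0.23  0.4  -2.65] T [ 0.09 -0.19  0.04] q6 -2.07
shift cm [-0.06 -3.72 -0.14] turn [ 0.08 -0.15  0.01]
```

View pics/side3.png

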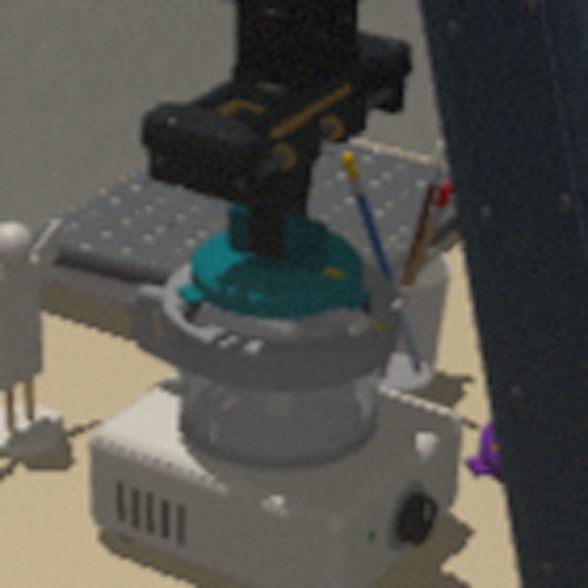

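The lid is out of the collar and level, and the wrist carries about its weight (2.6 N). I lift further and carry it to the tray.

{"fn": "drive_tool", "kwargs": {"targets": [[0, -1, 0, 0, 0, 0, 1], [0, -1.5, 0, 0, 0, 0, 1], [0, -1.5, 0, 0, 0, 0, 1], [0, 0, 1, 0, 0, 0, 1], [0, 0, 2, 0, 0, 0, 1], [0, 0, 3, 0, 0, 0, 1], [0, 0, 3, 0, 0, 0, 1], [0, 0, 3, 0, 0, 0, 1], [0, 0, 3, 0, 0, 0, 1], [0, 0, 3, 0, 0, 0, 1], [0, 0, 3, 0, 0, 0, 1], [0, 0, 3, 0, 0, 0, 1], [0, 0, 3, 0, 0, 0, 1], [0, 0, 3, 0, 0, 0, 1], [0, 0, 3, 0, 0, 0, 1], [0, 0, 2, 0, 0, 0, 1], [0, 0, 1, 0, 0, 0, 1], [0, 0, 0, 0, 0, 0, 1]]}}

```text
t: 9.7
tool_pos: [0.544, 0.2035, 0.248]
tool_rot: [-1.569, 0.02, -0.002]
wrist_force: [0.4, -0.4, -2.5]
grip_width: 0.0145
```

```bash
python3 -c "
from h import *
want(.5600,.1977,.10,0)"
```

```text
t 9.7 pos [0.544  0.2035 0.248 ] yaw -0.83 w 0.0145 F [ 0.38 -0.37 -2.47] T [ 0.1  -0.17 -0.  ] q6 -1.39
shift cm [ 1.77 14.78 -0.59] turn [-0.02 -0.17 -0.13]
```

{"fn": "drive_tool", "kwargs": {"targets": [[1, 2, -0.5, 0, -0.1, -0.1, 1], [0.6, 3, 0, 0, 0, 0, 1], [0, 3, 0, 0, 0, 0, 1], [0, 3, 0, 0, 0, 0, 1], [0, 2.5, 0, 0, 0, 0, 1], [0, 1.5, 0, 0, 0, 0, 1], [0, 0, 0, 0, 0, 0, 1]]}}

```text
t: 10.4
tool_pos: [0.5614, 0.1919, 0.0938]
tool_rot: [-1.572, 0.007, -0.008]
wrist_force: [-0.3, 0.4, -2.2]
grip_width: 0.0148
```

```bash
python3 -c "
from h import *
want(.5600,.1977,.028,0)
for n in('top','side'):
  c=vision.read_camera(n);i=c['img'];i=i[110:250,150:310] if n=='top' else i[160:320,140:310]
  cv2.imwrite(f'pics/{n}4.png',cv2.resize(i,None,fx=3.5,fy=3.5,interpolation=cv2.INTER_CUBIC))"
```

```text
t 10.4 pos [0.5614 0.1919 0.0938] yaw -0.55 w 0.0148 F [-0.33  0.38 -2.21] T [ 0.14 -0.14  0.01] q6 -1.42
shift cm [-0.15  6.58  0.59] turn [ 0.02 -0.11  0.  ]
```

View pics/side4.png

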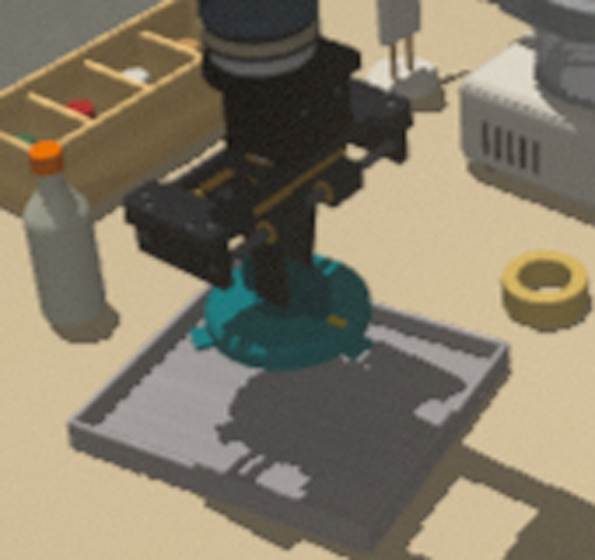

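View pics/top4.png

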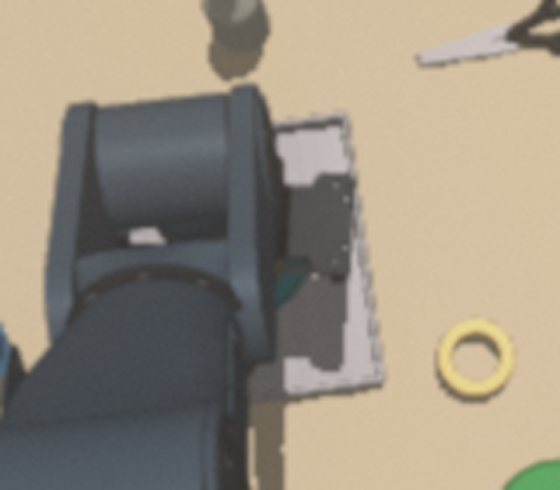

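The lid is level above the tray and the glue bottle at zoomed (65,240) is well clear. I lower it.

{"fn": "drive_tool", "kwargs": {"targets": [[0, 1.5, 0.3, 0, 0, 0, 1], [0, 1.5, 0.3, 0, 0, 0, 1], [0, 1.2, 0, 0, 0, 0, 1], [0, 0.8, 0, 0, 0, 0, 1], [0, 0.4, 0, 0, 0, 0, 1], [0, 0, 0, 0, 0, 0, 1]]}}

```text
t: 11.1
tool_pos: [0.5665, 0.199, 0.0406]
tool_rot: [-1.57, -0.002, -0.017]
wrist_force: [-0.4, 0.9, -2.2]
grip_width: 0.0145
```

```bash
python3 -c "
from h import *
want(.5600,.1977,.028,0)"
```

```text
t 11.1 pos [0.5665 0.199  0.0406] yaw -0.55 w 0.0145 F [-0.41  0.91 -2.21] T [ 0.06 -0.11  0.  ] q6 -1.41
shift cm [-0.66  1.26 -0.14] turn [-0.   -0.11  0.13]
```

{"fn": "drive_tool", "kwargs": {"targets": [[-0.3, 0.4, 0, 0, 0, 0.1, 1], [-0.2, 0.4, 0, 0, 0, 0, 1], [0, 0.3, 0, 0, 0, 0, 1], [0, 0.2, 0, 0, 0, 0, 1], [0, 0, 0, 0, 0, 0, 1]]}}

```text
t: 11.6
tool_pos: [0.562, 0.1993, 0.0279]
tool_rot: [-1.57, 0.004, -0.011]
wrist_force: [0.3, 0.2, -1.6]
grip_width: 0.0144
```

```bash
python3 -c "
from h import *
want(.5600,.1977,.028,0)"
```

```text
t 11.6 pos [0.562  0.1993 0.0279] yaw -0.54 w 0.0144 F [ 0.28  0.17 -1.61] T [ 0.06 -0.15 -0.02] q6 -1.41
shift cm [-0.19 -0.01 -0.17] turn [-0.01 -0.11  0.05]
```

Nearly touching: the vertical force is starting to unload. I press down a little more.

{"fn": "drive_tool", "kwargs": {"targets": [[0, 0.15, 0, 0, 0, 0, 1], [0, 0.15, 0, 0, 0, 0, 1], [0, 0, 0, 0, 0, 0, 1]]}}

```text
t: 11.9
tool_pos: [0.5623, 0.1994, 0.0283]
tool_rot: [-1.57, 0.002, -0.012]
wrist_force: [0.7, 0.3, -2.3]
grip_width: 0.0145
```

```bash
python3 -c "
from h import *
want(.5600,.1977,.028,0)"
```

```text
t 11.9 pos [0.5623 0.1994 0.0283] yaw -0.52 w 0.0145 F [ 0.68  0.3  -2.32] T [ 0.1  -0.13 -0.01] q6 -1.41
shift cm [-0.23  0.03 -0.17] turn [-0.01 -0.1   0.07]
```

{"fn": "drive_tool", "kwargs": {"targets": [[0, 0.3, 0, 0, 0, 0, 1], [0, 0.4, 0, 0, 0, 0, 1], [0, 0.3, 0, 0, 0, 0, 1]]}}

```text
t: 12.2
tool_pos: [0.5627, 0.1995, 0.0276]
tool_rot: [-1.57, 0.0, -0.013]
wrist_force: [-4.2, -0.0, 13.6]
grip_width: 0.0148
```

```bash
python3 -c "
from h import *
want(.5600,.1977,.028,0)"
```

```text
t 12.2 pos [0.5627 0.1995 0.0276] yaw -0.48 w 0.0148 F [-4.15 -0.03 13.61] T [-0.16  0.54 -0.05] q6 -1.41
shift cm [-0.27 -0.05 -0.19] turn [-0.01 -0.1   0.09]
```

Contact: 13.6 N upwards. I release.

{"fn": "drive_tool", "kwargs": {"targets": [[0, 0, 0, 0, 0, 0, 1], [0, 0, 0, 0, 0, 0, 0.8], [0, 0, 0, 0, 0, 0, 0.5], [0, 0, 0, 0, 0, 0, 0.4], [0, 0, 0, 0, 0, 0, 0.4], [0, 0, 0, 0, 0, 0, 0.4], [0, 0, 0, 0, 0, 0, 0.4], [0, 0, 0, 0, 0, 0, 0.4]]}}

```text
t: 13.0
tool_pos: [0.5644, 0.1997, 0.0273]
tool_rot: [-1.57, -0.002, -0.016]
wrist_force: [-0.2, 0.1, 0.1]
grip_width: 0.0508
```

```bash
python3 -c "
from h import *
want(.5600,.1977,.1,0)"
```

```text
t 13.0 pos [0.5644 0.1997 0.0273] yaw -0.5 w 0.0508 F [-0.24  0.12  0.07] T [ 0.06 -0.12 -0.04] q6 -1.41
shift cm [-0.36 -7.28 -0.2 ] turn [-0.01 -0.1   0.13]
```

Released: the force is about zero and the opening is 51 mm. I go straight up, then away in -y to clear the view.

{"fn": "drive_tool", "kwargs": {"targets": [[0, -1, 0, 0, 0, 0, 0.4], [0, -2, 0, 0, 0, 0, 0.4], [0, -3, 0, 0, 0, 0, 0.4], [0, -4, 0, 0, 0, 0, 0.4], [0, -4, 0, 0, 0, 0, 0.4], [0, -4, 0, 0, 0, 0, 0.4], [0, -4, 0, 0, 0, 0, 0.4], [0, -4, 0, 0, 0, 0, 0.4], [0, 0, -4, 0, 0, 0, 0.4], [0, 0, -4, 0, 0, 0, 0.4], [0, 0, -4, 0, 0, 0, 0.4], [0, 0, -4, 0, 0, 0, 0.4], [0, 0, -4, 0, 0, 0, 0.4], [0, 0, -4, 0, 0, 0, 0.4], [0, 0, -4, 0, 0, 0, 0.4], [0, 0, 0, 0, 0, 0, 0.4]]}}

```text
t: 14.6
tool_pos: [0.5586, -0.0887, 0.3114]
tool_rot: [-1.572, -0.019, -0.023]
wrist_force: [0.3, -0.2, 0.6]
grip_width: 0.052
```

```bash
python3 -c "
from h import *
want(.56,.19,.2,0)
for n in('top','side'):
  c=vision.read_camera(n);cv2.imwrite(f'pics/{n}5.png',c['img'])
  m=cv2.inRange(hsv(c),(82,90,40),(98,255,255))
  for s,ce,mm in blobs(m,100):
    cs,_=cv2.findContours(mm.astype(np.uint8),0,cv2.CHAIN_APPROX_NONE)
    print(n,s,ray(c,ce,.021)[0].round(4))
"
```

```text
t 14.6 pos [ 0.5586 -0.0887  0.3114] yaw -0.13 w 0.052 F [ 0.26 -0.19  0.57] T [ 0.11 -0.12  0.06] q6 -1.93
shift cm [-0.22 11.1  27.89] turn [ 0.02 -0.03  0.3 ]
top [200 166  40  35 881] [0.5666 0.2017 0.021 ]
side [ 195  254   50   35 1014] [0.5533 0.2117 0.021 ]
```

View pics/side5.png

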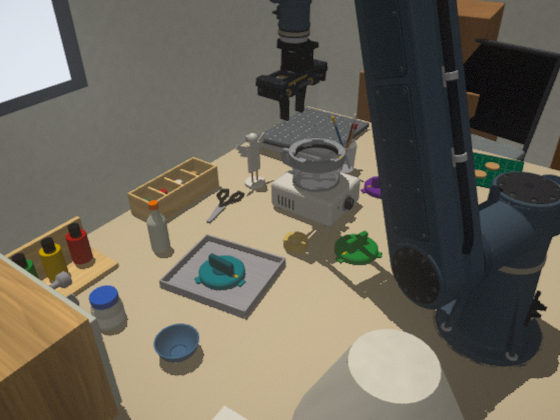

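View pics/top5.png

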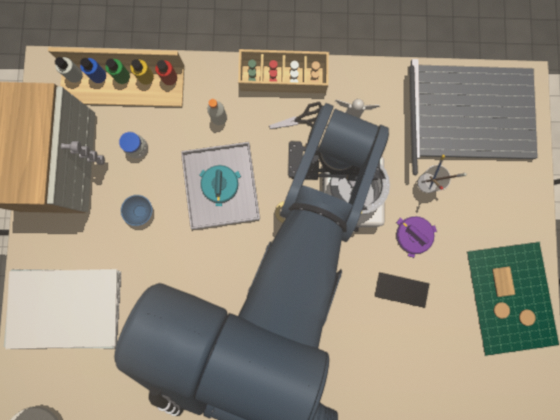

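Both views show the lid flat and grip up in the tray, at top (219,183) and side (221,268). Its centre is near (0.56,0.20), and the tray and bystanders are unmoved. I hand in.

```bash
python3 -c "
from bench import arm
print(arm.finish_job())"
```

```text
the job is handed in; nothing more can be done
None
```

The lid is out of the mixer and lies grip up near the middle of the steel tray. I handed the job in at about 14.7 s of the 45 s allowed; the interface gives no verdict.

**What I did:** I gripped the bar and turned the lid about 57° anticlockwise. I lifted it straight up out of the collar and carried it over to the tray. I lowered it until it touched the floor (13.6 N upward), then released it and moved the arm away.

**Slot alignment:** before the lift, the side view put the stripe and the yellow mark within about 2 mm of each other sideways. The top view was blocked by the arm at that point.

**Final checks:**
- **Lid position:** it lies within about 16 mm of the tray centre. The top view gives (0.567, 0.202) and the side view (0.553, 0.212), against a tray centre of (0.559, 0.198). The two views disagree by about 15 mm because the raised grip bar skews the colour patch.
- **Lid flatness:** it looks flat in both pictures, but I did not measure the tilt.
- **Robot:** the wrist force is near zero and the arm stands clear of everything.
- **Tray and bystanders:** by eye in both pictures they have not moved. I did not measure them.

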